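Refit the dial knob of the bag sealer and hold it in to recalibrate

ROBOT

A 6-joint arm with a two-finger parallel gripper is mounted at the origin on the work surface. World frame = base frame: x ahead of the robot, y to its left, z up, the work surface at z = 0. Lengths are in m, angles in degrees, forces in N, time in s.
With the tool pointing down it reaches from about 0.375 to 0.9 m from the base axis. Payload 3.1 kg.
Tool frame: the origin (TCP) lies midway between the tips of the shut fingers; the grasp point (between the pads) lies 19 mm behind it; x points along the fingers, z is the direction in which the jaws open and shut, and the axes are right-handed (so a half turn about x gives the same grasp; the last joint's range is limited). The gripper opens to 87 mm and grips with 3 to 60 N. Pads are 19 mm wide; open, the fingers measure 117 mm over their backs; the gripper's body (75 mm by 190 mm) begins 51 mm behind the grasp point.
Start: joints at [52.97, 30.224, 82.088, -0, 67.689, -10.227], TCP at [0.282, 0.558, 0.223] pointing down, gripper open.
Joint ranges: [-176.69, 176.69], [-43.24, 126.21], [12.49, 139.97], [-82, 262], [0, 151.66], [-163.58, 163.58]. Speed limits (degrees/s): [159.86, 159.86, 180, 180, 180, 180].

INTERFACE

Orientations are given as a 3x3 rotation matrix whose columns are the frame's x, y, z axes.
In Python, from rig import * gives the robot as it stands.
- The arm moves only by the tool play_rows, never from a script. Its argument "rows" is a list that holds one entry, the list of rows, each a list of 7 numbers: the shift along the tool's x, y, z in m, then the turn, a rotation vector about the tool's x, y, z in degrees, then the finger opening in m, from 0 to 0.087. A call has 1 to 12 rows; each row is the pose to reach, as a shift and turn from the pose commanded when the call began, along the tool's axes at that moment; what a row does not reach only later rows make up. A row lasts 1/10 s, in which the tool goes at most 50 mm and 8.59 degrees, less where a joint would pass 70% of its speed; a pose out of reach is approached as far as the arm can. A call with a gripper value outside its range is refused whole. The fingers move at their own pace and stop on an object; the grip force is fixed at half the most. Time passes only in rows, so rows that repeat a pose let the fingers close. It gives the time, the measured TCP pose, the force and the opening at its end, in the units of the state.
- read_state(): the state, without advancing time (a new reading comes with each control period).
- capture(name): name is "side" or "top" or "wrist"; returns a dict with "pixels" (480x640x3 uint8, red, green, blue), "intrinsics" (3x3 intrinsics, pixels), "k1" (the pictures are not rectified: a ray, as slopes to the right and down, at radius r is drawn at 1 + k1 r^2 times it, then the intrinsics apply), "rvec" (rotation vector, rad) and "tvec" (3), from world to camera coordinates, as OpenCV has them. Camera axes: x right, y down, z forward; pixel columns grow to the right and rows downward; lengths in m; the calibration is good to about 2 mm. A picture is of the moment at which its call begins. There is no depth.
- hand_in(): hands the job in, once; it reports no verdict.
Trained networks look in the newest picture that a camera, given by its name, has taken for a name from the list of things; names that differ only in an ending like _2 or _b are one class to them, and where a whole thing is asked for, a point or a joint stands for the part that bears it (a point fixed in the world has none). Each returns a list of dicts, best first, with "p" (0 to 1); they miss things now and then, are a little off and sometimes report something else, mostly with a low value. They report only what shows in the picture. A call takes as long as a camera call. They do not tell look-alikes from the thing itself.
- trace(camera, target): "mask" (480x640 bool, what is visible of it) and "at" ([column, row] in pixels, amid what is visible of it).
The state is a dict: "time_s": time; "joint_positions": joint angles; "qvel": joint speeds; "tau": joint torques, N m; "position": TCP position; "tcp_rot": TCP orientation; "force": force on the tool from outside, world axes, zero at the start; "moment": the same for the moment, N m; "opening": opening from 0.0 (shut) to 1.0 (fully open).
Only numpy, scipy, OpenCV 4.12 (cv2) and the standard library are available. Lean on these libraries where they do the work, as an engineer would, in place of code of your own. Each camera call takes 0.05 s, during which the arm holds its last target.

TASK

The bag sealer on the packing bench needs recalibrating: press its green key, then the yellow, then the blue, each fully down and released before the next, and never the red one. Then pick up the loose black knob, turn it so that its white line points the same way as the red line on the dial plate, push it fully onto the D-shaped shaft and on against the shaft's spring until the shaft is pressed in, and finish like that: still gripping the knob and still pressing it in. Leave the other things on the bench where they are.

Things in the scene. Friction and masses are not known exactly. Their poses are not given: they have to be found in the camera images.
- knob_centre (a point): Loose black bar-shaped knob, 50 mm long (x), 26 wide (y), 44 high, about 60 g, standing upright on the bench. Point: its centre, 22 mm above its underside, on the bore's axis; x towards its nose, z up. A white line runs on top from the middle to the nose and down the nose face. Grip it from above across its 26 mm width.
- knob_mouth (a point): Centre of the knob's underside, mouth of its D-shaped bore; axes as the knob's. The bore is 16 mm deep, 16 mm across its round part, with the flat on the nose (+x) side, 5 mm from the axis (1 mm clearance all round the shaft).
- knob_nose (a point): Middle of the knob's nose face, 25 mm from the knob's centre along its x, 22 mm above its underside; same axes as the knob
- shaft_tip (a point): Top centre of the upright steel shaft on the sealer: round, 14 mm across, with one flat 4 mm from the axis on its +x side, full length; z up. Top 3 mm bevelled by 2.5 mm. The tip is 28 mm above the sealer's top (98 above the bench). The shaft does not turn but springs down. With the knob fully on, its underside is 16 mm below the tip, 12 mm above the sealer's top.
- dial_plate: Fixed white round dial plate on the sealer's top round the shaft, 72 mm across, 2 mm thick, with a steel bush in the middle (20 mm across, 8 mm high). Its red line runs out from the bush in the direction of the shaft's flat (+x). Origin: on the shaft's axis, at the sealer's top
- shaft (a joint): how far the shaft is pushed down, m: 0 at rest, 0.004 at its end stop; a spring pushes back with 3 N at first and 9 N at the end stop, so the knob slides on first, then the shaft sinks. Pressed in means beyond 0.002
- green_key_top (a point): Green push key: round cap, 28 mm across, fixed in a round grey housing (44 mm across, 12 mm high) on the sealer's flat top. Point: centre of the cap's top face, 22 mm above the sealer's top when not pressed; z up. The row has four keys 52 mm apart in an order that changes from run to run
- yellow_key_top (a point): Yellow push key: round cap, 28 mm across, fixed in a round grey housing (44 mm across, 12 mm high) on the sealer's flat top. Point: centre of the cap's top face, 22 mm above the sealer's top when not pressed; z up. The row has four keys 52 mm apart in an order that changes from run to run
- blue_key_top (a point): Blue push key: round cap, 28 mm across, fixed in a round grey housing (44 mm across, 12 mm high) on the sealer's flat top. Point: centre of the cap's top face, 22 mm above the sealer's top when not pressed; z up. The row has four keys 52 mm apart in an order that changes from run to run
- red_key_top (a point): Red push key: round cap, 28 mm across, fixed in a round grey housing (44 mm across, 12 mm high) on the sealer's flat top. Point: centre of the cap's top face, 22 mm above the sealer's top when not pressed; z up. The row has four keys 52 mm apart in an order that changes from run to run (do not press this one)
- green_key (a joint): pressed depth of the green key, m: 0 released, 0.006 fully down; a spring (1.5 N at first, 5 N fully down) returns it; it counts as pressed beyond 0.004, with all other keys released
- yellow_key (a joint): pressed depth of the yellow key, m: 0 released, 0.006 fully down; a spring (1.5 N at first, 5 N fully down) returns it; it counts as pressed beyond 0.004, with all other keys released
- blue_key (a joint): pressed depth of the blue key, m: 0 released, 0.006 fully down; a spring (1.5 N at first, 5 N fully down) returns it; it counts as pressed beyond 0.004, with all other keys released
- red_key (a joint): pressed depth of the red key, m: 0 released, 0.006 fully down; a spring (1.5 N at first, 5 N fully down) returns it; it counts as pressed beyond 0.004, with all other keys released
- sealer: Bag sealer, fixed grey housing 240 mm (x) x 360 mm (y) x 70 mm high, front towards the robot; origin: centre of its underside. A steel jaw along its back edge, 60 to 110 mm behind the centre, rises to 123 mm. In its axes the keys lie at x = -55 mm, y = -145, -93, -41 and 11 mm, the shaft at x = -30 mm, y = 105 mm
- tape: Bystander: roll of yellow tape lying flat, 90 mm across, 25 mm high; origin: centre of its underside
- top_mount: Bystander: purple metal damper mount, disc 80 mm across, 26 mm high; origin: centre of its underside
- grease_jar: Bystander: white jar with blue cap, 60 mm across, 60 mm high; origin: centre of its underside
- carton: Bystander: small cardboard carton 130 x 90 x 55 mm high; origin: centre of its underside
- screwdriver: Bystander: screwdriver lying on the bench, about 200 mm long along its x
- wrench: Bystander: spanner lying on the bench, about 180 mm long along its x
Mind the look-alikes: they are no part of the job. What is shaped like the part that bears knob_centre but orange or purple is not meant.

How it is judged (in metres and radians):
On the way, in this order (a step that is already met when the one before it is completed fails the run):
1. the green key is pressed at least 4 mm down, all others released (value of joint green_key above 0.004 m and value of joint each of yellow_key, blue_key, red_key below 0.0015 m), for 0.05 s.
2. the yellow key is pressed at least 4 mm down, all others released (value of joint yellow_key above 0.004 m and value of joint each of green_key, blue_key, red_key below 0.0015 m), for 0.05 s.
3. the blue key is pressed at least 4 mm down, all others released (value of joint blue_key above 0.004 m and value of joint each of green_key, yellow_key, red_key below 0.0015 m), for 0.05 s.
4. the knob is lifted off the bench in the gripper, all keys released (height (world z) of knob_mouth above 0.03 m and contact force between the fingers and knob above 1 N and value of joint each of green_key, yellow_key, blue_key, red_key below 0.0015 m), for 0.2 s.
5. the knob is fully on the shaft, line to line (z of knob_mouth in the frame of shaft_tip below -0.0145 m and horizontal distance between knob_mouth and shaft_tip below 0.0025 m and x of knob_nose in the frame of shaft_tip above 0.021 m and angle between knob_mouth's own z axis and vertical below 0.1 rad), for 0.1 s.
At the end, for the whole second after the job is handed in: Knob fully on the shaft (underside 14.5 mm or more below the tip, centred within 2.5 mm, upright within 0.1 rad, nose on the flat's side), still gripped, and the shaft held in by more than 2 mm; keys released, other things within 30 mm of their starts (all of step 5 and value of joint shaft above 0.002 m and z of the grasp point in the frame of knob_centre below 0.032 m and contact force between the fingers and knob above 1 N and value of joint each of green_key, yellow_key, blue_key, red_key below 0.0015 m and distance of each of tape, top_mount, grease_jar, carton, screwdriver, wrench from where it was at the start of the episode below 0.03 m); the arm keeps its last pose, push and grip.
It fails at once if the red key is pressed (value of joint red_key above 0.003 m).
It fails at once if two keys are pressed at once (value of joint each of green_key, yellow_key above 0.003 m or value of joint each of green_key, blue_key above 0.003 m or value of joint each of yellow_key, blue_key above 0.003 m).
It fails at once if a bystander is moved by more than 50 mm (distance of any of tape, top_mount, grease_jar, carton, screwdriver, wrench from where it was at the start of the episode above 0.05 m).
It also fails if it takes over 61 s, if anything falls off the work surface, if the arm or the gripper's body presses on something with over 40 N, if the wrist force passes 120 N, or if a joint passes its speed limit or range.

## Working session

There is one attempt and no reset: what is moved stays moved. The work goes in short steps, Python scripts to look and compute and a tool call to move; the robot and the scene stay as the last step left them, time stands still between calls to the robot, and variables do not carry over. Pictures are saved under pics/ and viewed, and the job is handed in when it is done.

Besides the shell and the picture viewer there is one more tool, called after "Request:" by a JSON object that holds its "method" and its "body", one argument or row to a line. play_rows: Moves the arm, as the interface text tells. Its arguments: {"type":"object","properties":{"rows":{"type":"array"}},"required":["rows"]}

```bash
ls; mkdir -p pics
python3 - <<'E'
from rig import *
import cv2
s=read_state();print({k:s[k] for k in('time_s','position','tcp_rot','force','opening')})
for n in('side','top'):
    c=capture(n);cv2.imwrite(f'pics/{n}0.png',c['pixels'][:,:,::-1]);print(n,c['intrinsics'],c['k1'],c['rvec'],c['tvec'])
E
```

```text
pics
{'time_s': 0.0, 'position': array([0.28135265, 0.55729068, 0.2215812 ]), 'tcp_rot': array([[-1.26088650e-03, -8.92580651e-01,  4.50886008e-01],
       [-1.69081106e-03,  4.50887625e-01,  8.92579123e-01],
       [-9.99997776e-01,  3.63077919e-04, -2.07770335e-03]]), 'force': array([ 0.03701924, -0.14240015, -0.68182246]), 'opening': 0.9972429454008916}
side [[554.64900526   0.         321.04817359]
 [  0.         554.64900526 243.13711485]
 [  0.           0.           1.        ]] -0.03096347419850192 [ 0.34822924 -2.83499363  1.03899   ] [0.49508445 0.14181009 1.52205375]
top [[434.40919072   0.         319.0889907 ]
 [  0.         434.40919072 240.67658829]
 [  0.           0.           1.        ]] -0.000779684800122354 [ 2.1863044  -2.19249145  0.12534358] [-0.02473912  0.52326927  1.15205626]
```

View pics/side0.png

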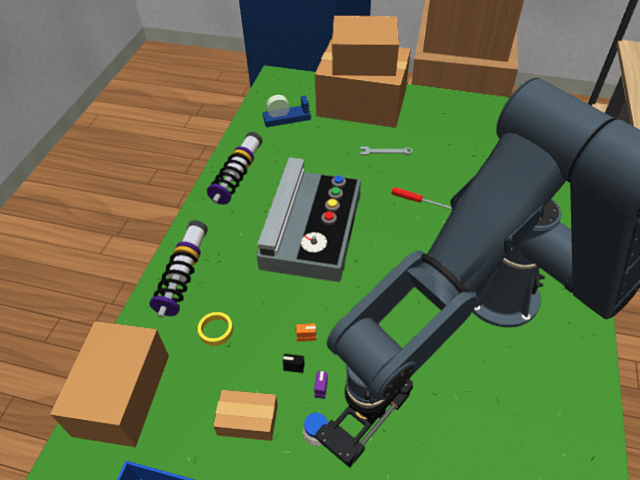

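View pics/top0.png

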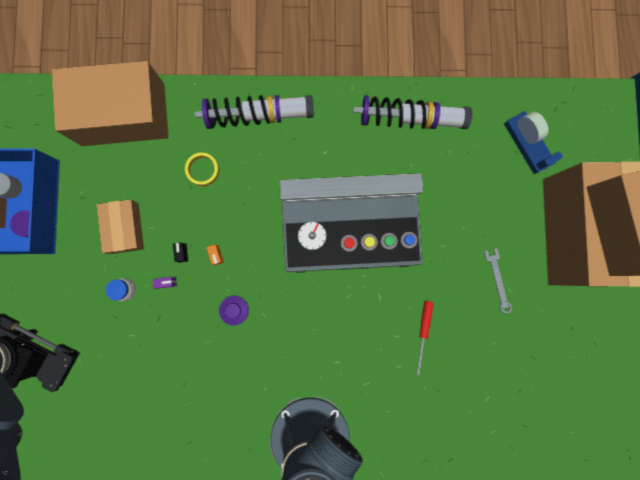

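The side view shows the sealer at (310,225), with its keys red (329,216), yellow (332,204), green (335,191) and blue (338,180). The black knob is at (293,362), next to orange and purple decoys. In the top view the keys are red (349,243), yellow (369,242), green (389,241) and blue (409,240). The dial is at (312,236) and the black knob at (180,252).

```bash
cat > h.py <<'E'
from rig import *
import numpy as np, cv2
def ray(c,uv):
    K=np.array(c['intrinsics']);d=np.array([c['k1'],0,0,0,0.])
    p=cv2.undistortPoints(np.array(uv,float).reshape(-1,1,2),K,d).reshape(-1,2)
    R=cv2.Rodrigues(np.array(c['rvec'],float))[0];t=np.array(c['tvec'],float).ravel()
    D=np.c_[p,np.ones(len(p))]@R
    return -R.T@t,D
def onz(c,uv,z):
    o,D=ray(c,uv);return o+D*((z-o[2])/D[:,2])[:,None]
def proj(c,P):
    return cv2.projectPoints(np.array(P,float).reshape(-1,1,3),np.array(c['rvec'],float),np.array(c['tvec'],float),np.array(c['intrinsics']),np.array([c['k1'],0,0,0,0.]))[0].reshape(-1,2)
E
python3 - <<'E'
from h import *
np.set_printoptions(precision=4,suppress=True)
for n in('top','side'):
    c=capture(n)
    for t,z in(('green_key_top',.092),('yellow_key_top',.092),('blue_key_top',.092),('red_key_top',.092),('dial_plate',.072),('knob_centre',.03),('sealer',.07)):
        for d in trace(n,t)[:4]: print(n,t,round(d['p'],2),np.array(d['at']),onz(c,d['at'],z)[0],d['mask'].sum())
c=capture('top');im=cv2.resize(c['pixels'][190:290,150:430],None,fx=2.8,fy=2.8,interpolation=cv2.INTER_CUBIC)
cv2.imwrite('pics/topz.png',im[:,:,::-1])
E
```

```text
top green_key_top 0.69 [212.6 179.3] [0.6754 0.2479 0.092 ] 386
top green_key_top 0.68 [388.5 239. ] [ 0.5212 -0.202   0.092 ] 74
top yellow_key_top 0.59 [193.7 166.8] [0.7079 0.2966 0.092 ] 417
top blue_key_top 0.21 [178.4 252. ] [0.4891 0.3303 0.092 ] 285
top red_key_top 0.62 [347.9 243.6] [ 0.5096 -0.0978  0.092 ] 87
top dial_plate 0.96 [309.6 237. ] [ 0.5285 -0.0003  0.072 ] 588
top knob_centre 0.77 [161.3 277.5] [0.4255 0.3918 0.03  ] 242
top knob_centre 0.73 [215.1 253.2] [0.4895 0.2514 0.03  ] 275
top knob_centre 0.73 [188.7 169. ] [0.718  0.3263 0.03  ] 417
top knob_centre 0.72 [233.3 309.3] [0.3412 0.2012 0.03  ] 693
top sealer 0.93 [350.2 214.3] [ 0.5882 -0.1067  0.07  ] 11108
side green_key_top 0.24 [295.4 359.8] [0.476  0.3736 0.092 ] 347
side yellow_key_top 0.49 [333.8 205.8] [ 0.506  -0.1369  0.092 ] 48
side yellow_key_top 0.19 [295.7 360.1] [0.4751 0.3742 0.092 ] 353
side red_key_top 0.41 [327.7 215.5] [ 0.514  -0.0949  0.092 ] 58
side dial_plate 0.89 [313.  242.1] [ 0.5343 -0.0038  0.072 ] 387
side knob_centre 0.69 [307.8 334.1] [0.478  0.2639 0.03  ] 340
side knob_centre 0.62 [293.7 363. ] [0.4902 0.3515 0.03  ] 377
side knob_centre 0.62 [322.5 382.6] [0.4083 0.3853 0.03  ] 318
side sealer 0.73 [306.9 225.8] [ 0.5679 -0.0613  0.07  ] 8214
```

View pics/topz.png

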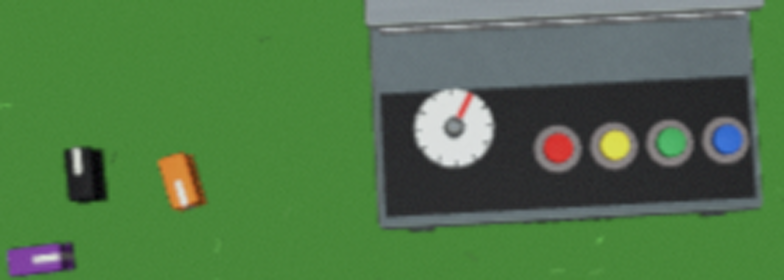

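The zoomed view shows the dial's red line pointing up and to the right (about +x, slightly −y). The knob's white line points up, at about +x. The key networks are unreliable here, so I'll segment the keys by colour.

```bash
cat >> h.py <<'E'
H={'red':[(0,8),(172,180)],'yellow':[(20,35)],'green':[(60,85)],'blue':[(100,120)]}
def blobs(c,col,box=None,smin=90,vmin=60):
    hsv=cv2.cvtColor(c['pixels'],cv2.COLOR_RGB2HSV);m=np.zeros(hsv.shape[:2],bool)
    for a,b in H[col]: m|=(hsv[...,0]>=a)&(hsv[...,0]<=b)
    m&=(hsv[...,1]>smin)&(hsv[...,2]>vmin)
    if box: 
        k=np.zeros_like(m);k[box[2]:box[3],box[0]:box[1]]=1;m&=k
    n,l,st,ce=cv2.connectedComponentsWithStats(m.astype(np.uint8))
    return sorted([(int(st[i,4]),ce[i],l==i) for i in range(1,n) if st[i,4]>8],key=lambda x:-x[0])
E
python3 - <<'E'
from h import *
np.set_printoptions(precision=4,suppress=True)
for n,box in(('top',(338,420,230,255)),('side',(318,350,170,226))):
    c=capture(n)
    for k in H:
        for b in blobs(c,k,box)[:2]: print(n,k,b[0],b[1],onz(c,b[1],.092)[0])
    # dial: white blob
    bx=(294,332,218,256) if n=='top' else (295,332,228,256)
    px=c['pixels'].astype(int);m=np.zeros((480,640),bool);s=(slice(bx[2],bx[3]),slice(bx[0],bx[1]))
    m[s]=(px[s].min(2)>150);hull=cv2.convexHull(np.argwhere(m)[:,::-1].astype(np.int32))
    f=cv2.fitEllipse(hull);print(n,'dial',f,onz(c,[f[0]],.072))
    for b in blobs(c,'red',bx)[:2]:
        p=np.argwhere(b[2])[:,::-1];P=onz(c,p,.072)[:,:2];u,s_,v=np.linalg.svd(P-P.mean(0));print('redline',b[0],P.mean(0),v[0],np.degrees(np.arctan2(v[0,1],v[0,0])))
E
```

```text
top red 95 [348.9158 242.3684] [ 0.5127 -0.1004  0.092 ]
top yellow 95 [369.0211 241.3684] [ 0.5152 -0.1519  0.092 ]
top green 87 [389.2414 240.4483] [ 0.5175 -0.2039  0.092 ]
top blue 92 [409.2935 239.3478] [ 0.5202 -0.2555  0.092 ]
top dial ((311.7107238769531, 235.18637084960938), (26.900087356567383, 27.46811294555664), 72.31016540527344) [[ 0.5333 -0.0058  0.072 ]]
redline 17 [ 0.5552 -0.0167] [-0.8981  0.4398] 153.90675710420092
side red 78 [328.6154 214.9359] [ 0.512  -0.0977  0.092 ]
side yellow 75 [331.7067 202.2267] [ 0.5154 -0.1497  0.092 ]
side green 61 [335.1639 190.3115] [ 0.5172 -0.2009  0.092 ]
side blue 55 [338.1273 179.0182] [ 0.5198 -0.2511  0.092 ]
side dial ((313.533447265625, 241.83387756347656), (19.322757720947266, 25.120220184326172), 88.97677612304688) [[ 0.533  -0.0051  0.072 ]]
redline 17 [ 0.5551 -0.0166] [-0.8862  0.4633] 152.40014593759895
```

Request:
{"method": "play_rows", "body": {
  "rows": [
    [[0.03,-0.553,-0.572,0,0,0,0.0],[0.03,-0.553,-0.572,0,0,0,0.0],[0.03,-0.553,-0.572,0,0,0,0.0],[0.03,-0.553,-0.572,0,0,0,0.0],[0.03,-0.553,-0.572,0,0,0,0.0],[0.03,-0.553,-0.572,0,0,0,0.0],[0.03,-0.553,-0.572,0,0,0,0.0],[0.03,-0.553,-0.572,0,0,0,0.0],[0.03,-0.553,-0.572,0,0,0,0.0],[0.03,-0.553,-0.572,0,0,0,0.0],[0.03,-0.553,-0.572,0,0,0,0.0],[0.03,-0.553,-0.572,0,0,0,0.0]]
  ]
}}

```text
time_s: 2.25
position: [0.4599, -0.017, 0.2002]
tcp_rot: [[0.001, -0.892, 0.451], [-0.0, 0.451, 0.892], [-1.0, -0.001, 0.0]]
force: [0.8, 0.5, 0.2]
opening: 0.033
```

Run:
```python
from h import *
np.set_printoptions(precision=4,suppress=True)
c=capture('wrist');cv2.imwrite('pics/w1.png',c['pixels'][:,:,::-1]);np.save('w1.npy',c,allow_pickle=True)
print(c['k1'])
for k in H:
    for b in blobs(c,k)[:3]: print(k,b[0],b[1],onz(c,b[1],.092)[0])
s=read_state();print(s['position'],s['opening'])
```

```text
0.02546310472635673
red 444 [  6.2658 247.1216] [ 0.3561 -0.237   0.092 ]
yellow 7387 [301.2163 404.7628] [ 0.5908 -0.1038  0.092 ]
yellow 451 [626.4013 107.6851] [0.4707 0.2139 0.092 ]
yellow 366 [346.8661 346.3716] [ 0.5554 -0.041   0.092 ]
green 608 [159.9194 383.097 ] [ 0.5138 -0.2036  0.092 ]
blue 119 [118.4538 394.9244] [ 0.5073 -0.2426  0.092 ]
[ 0.4646 -0.0246  0.2005] 0.017598754708870123
```

View pics/w1.png

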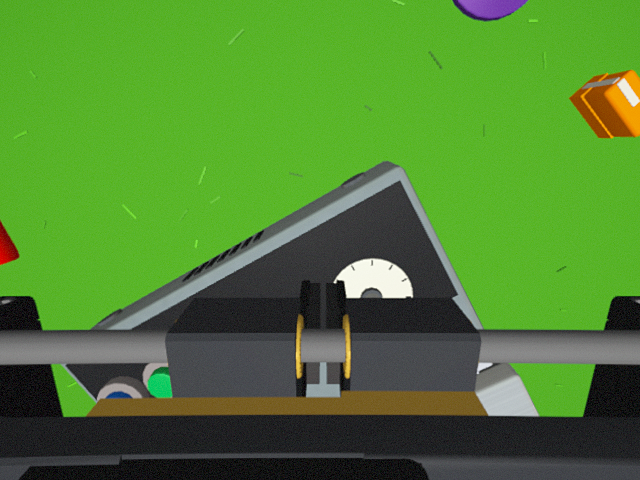

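The wrist picture shows the sealer with the dial at (372,290), partly hidden by the gripper, green at (160,383) and blue at (118,395). Next I go over the green key.

Request:
{"method": "play_rows", "body": {
  "rows": [
    [[0.03,-0.128,-0.135,0,0,0,0.0],[0.06,-0.128,-0.135,0,0,0,0.0],[0.06,-0.128,-0.135,0,0,0,0.0],[0.06,-0.128,-0.135,0,0,0,0.0],[0.06,-0.128,-0.135,0,0,0,0.0],[0.06,-0.128,-0.135,0,0,0,0.0],[0.06,-0.128,-0.135,0,0,0,0.0],[0.06,-0.128,-0.135,0,0,0,0.0]]
  ]
}}

```text
time_s: 3.1
position: [0.5125, -0.1915, 0.1405]
tcp_rot: [[0.0, -0.893, 0.449], [0.0, 0.449, 0.893], [-1.0, 0.0, 0.0]]
force: [-0.0, 0.5, 0.1]
opening: 0.003
```

Run:
```python
from h import *
np.set_printoptions(precision=4,suppress=True)
for n in('top','wrist'):
    c=capture(n);cv2.imwrite(f'pics/{n}2.png',c['pixels'][:,:,::-1])
s=read_state();print(s['position'],s['opening'],s['joint_positions'],s['force'],s['tcp_rot'])
```

```text
[ 0.5127 -0.1917  0.1406] 0.004668155615867797 [-32.2047  30.7577  97.8051   0.0067  51.4023 -95.5039] [ 0.71    0.9768 -0.4232] [[ 0.0006 -0.8933  0.4494]
 [-0.0002  0.4494  0.8933]
 [-1.     -0.0006  0.    ]]
```

View pics/wrist2.png

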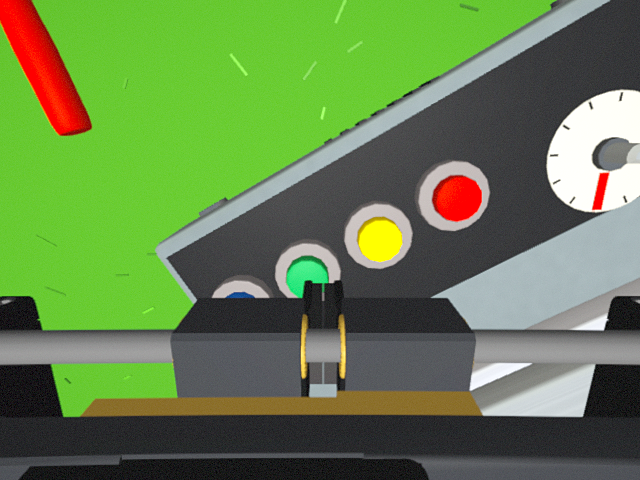

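The wrist picture shows all the keys: blue (242,295), green (308,275), yellow (380,240), red (457,197). The dial is at (610,155), with its red line pointing down in the image.

Run:
```python
from h import *
np.set_printoptions(precision=4,suppress=True)
c=capture('wrist');print(c['k1'])
for k in H:
    for b in blobs(c,k)[:4]:
        print(k,b[0],b[1],onz(c,b[1],.092)[0])
        if k=='red' and b[1][0]>550:
            p=np.argwhere(b[2])[:,::-1];P=onz(c,p,.072)[:,:2];u,s_,v=np.linalg.svd(P-P.mean(0));print('redline',P.mean(0),np.degrees(np.arctan2(v[0,1],v[0,0])))
```

```text
0.02546310472635673
red 5418 [43.4053 66.4389] [ 0.3477 -0.2713  0.092 ]
red 1824 [456.9556 197.449 ] [ 0.5101 -0.1012  0.092 ]
red 360 [600.3972 190.4889] [ 0.5433 -0.0267  0.092 ]
redline [ 0.5531 -0.0146] -25.976615386270616
yellow 7638 [295.9055 404.7823] [ 0.5976 -0.2545  0.092 ]
yellow 1606 [379.4489 238.5436] [ 0.5127 -0.152   0.092 ]
yellow 351 [342.1368 346.6524] [ 0.5702 -0.2051  0.092 ]
yellow 336 [303.3452 346.7679] [ 0.5587 -0.2283  0.092 ]
green 1183 [306.0634 273.9112] [ 0.5131 -0.2026  0.092 ]
blue 130 [239.7077 294.9846] [ 0.5069 -0.2471  0.092 ]
```

Request:
{"method": "play_rows", "body": {
  "rows": [
    [[0.0,-0.008,-0.0086,0,0,0,0.0],[0.03,-0.008,-0.0086,0,0,0,0.0],[0.042,-0.008,-0.0086,0,0,0,0.0],[0.048,-0.008,-0.0086,0,0,0,0.0],[0.052,-0.008,-0.0086,0,0,0,0.0],[0.055,-0.008,-0.0086,0,0,0,0.0],[0.055,-0.008,-0.0086,0,0,0,0.0],[0.055,-0.008,-0.0086,0,0,0,0.0]]
  ]
}}

```text
time_s: 4.05
position: [0.5151, -0.204, 0.0864]
tcp_rot: [[-0.002, -0.893, 0.45], [0.0, 0.45, 0.893], [-1.0, 0.001, -0.001]]
force: [-5.1, 0.8, 7.8]
opening: 0.005
```

Run:
```python
from h import *
c=capture('side');cv2.imwrite('pics/s3.png',cv2.resize(c['pixels'][150:270,240:400],None,fx=4,fy=4)[:,:,::-1])
s=read_state();print(s['position'],s['force'])
```

```text
[ 0.5151462  -0.20402018  0.08639349] [-5.17637875  0.50555375  9.03412953]
```

View pics/s3.png

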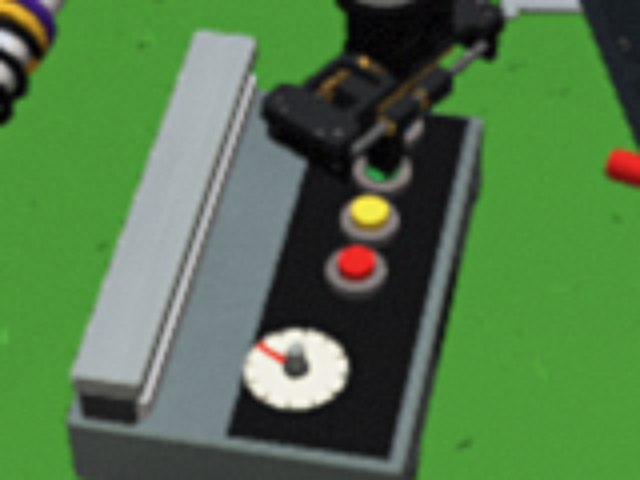

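The green key is down: force is about 9 N, above the 5 N bottoming force, and the view shows the cap at (383,168) under the finger. Next I lift and press yellow.

Request:
{"method": "play_rows", "body": {
  "rows": [
    [[-0.015,0,0,0,0,0,0.0],[-0.03,0,0,0,0,0,0.0],[-0.03,0.0247,0.0452,0,0,0,0.0],[-0.03,0.0247,0.0452,0,0,0,0.0],[-0.03,0.0247,0.0452,0,0,0,0.0],[-0.013,0.0247,0.0452,0,0,0,0.0],[-0.007,0.0247,0.0452,0,0,0,0.0],[-0.003,0.0247,0.0452,0,0,0,0.0],[0,0.0247,0.0452,0,0,0,0.0],[0,0.0247,0.0452,0,0,0,0.0],[0,0.0247,0.0452,0,0,0,0.0]]
  ]
}}

```text
time_s: 5.2
position: [0.5147, -0.1536, 0.0863]
tcp_rot: [[0.001, -0.892, 0.451], [-0.001, 0.451, 0.892], [-1.0, -0.001, -0.0]]
force: [-1.1, 0.7, 9.1]
opening: 0.002
```

Run:
```python
from h import *
c=capture('side');cv2.imwrite('pics/s4.png',cv2.resize(c['pixels'][150:270,240:400],None,fx=4,fy=4)[:,:,::-1])
s=read_state();print(s['position'],s['force'])
```

```text
[ 0.51470786 -0.15359562  0.08632903] [-1.9386884   0.6752175   9.53795356]
```

View pics/s4.png

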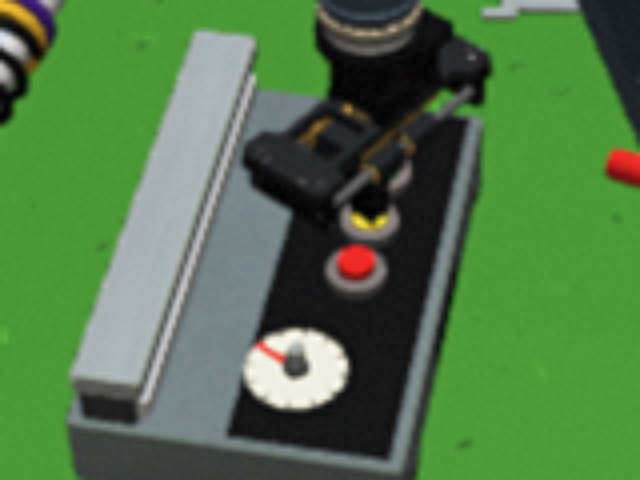

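The yellow key at (368,218) is down, at about 9.5 N. Blue is next.

Request:
{"method": "play_rows", "body": {
  "rows": [
    [[-0.015,0,0,0,0,0,0.0],[-0.03,0,0,0,0,0,0.0],[-0.03,-0.025,-0.045,0,0,0,0.0],[-0.03,-0.049,-0.089,0,0,0,0.0],[-0.03,-0.049,-0.089,0,0,0,0.0],[-0.03,-0.049,-0.089,0,0,0,0.0],[-0.013,-0.049,-0.089,0,0,0,0.0],[-0.007,-0.049,-0.089,0,0,0,0.0],[-0.003,-0.049,-0.089,0,0,0,0.0],[0,-0.049,-0.089,0,0,0,0.0],[0,-0.049,-0.089,0,0,0,0.0],[0,-0.049,-0.089,0,0,0,0.0]]
  ]
}}

```text
time_s: 6.45
position: [0.5168, -0.2526, 0.0863]
tcp_rot: [[-0.003, -0.893, 0.45], [0.002, 0.45, 0.893], [-1.0, 0.003, 0.0]]
force: [-4.7, 3.4, 10.8]
opening: 0.001
```

Run:
```python
from h import *
c=capture('side');cv2.imwrite('pics/s5.png',cv2.resize(c['pixels'][150:270,240:400],None,fx=4,fy=4)[:,:,::-1])
s=read_state();print(s['position'],s['force'])
```

```text
[ 0.51679207 -0.252656    0.08635431] [-4.74623624  3.55667578 10.71560985]
```

View pics/s5.png

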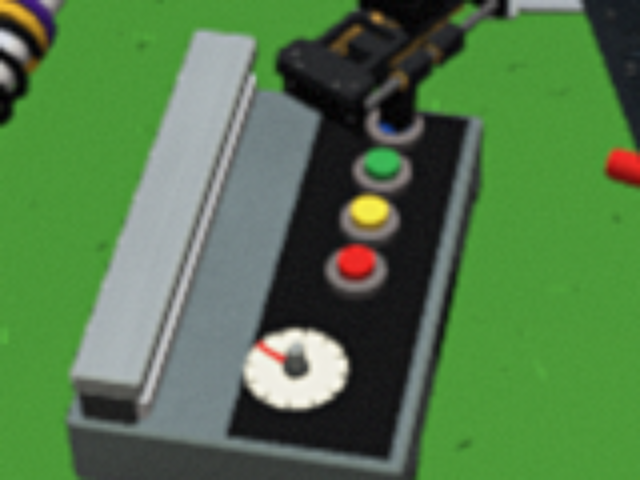

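The blue key is down at (392,128), about 10.7 N. I lift and look straight at the dial with the wrist camera.

Request:
{"method": "play_rows", "body": {
  "rows": [
    [[-0.04,0,0,0,0,0,0.0],[-0.08,0,0.02,0,0,0,0.0],[-0.1,0.0235,0.07,0,0,0,0.0],[-0.1,0.0235,0.12,0,0,0,0.03],[-0.1,0.0235,0.17,0,0,0,0.087],[-0.1,0.0235,0.22,0,0,0,0.087],[-0.1,0.0235,0.228,0,0,0,0.087],[-0.1,0.0235,0.228,0,0,0,0.087],[-0.1,0.0235,0.228,0,0,0,0.087]]
  ]
}}

```text
time_s: 7.4
position: [0.5992, -0.0405, 0.1847]
tcp_rot: [[-0.001, -0.893, 0.45], [-0.001, 0.45, 0.893], [-1.0, 0.001, -0.001]]
force: [0.3, -0.1, -0.5]
opening: 0.471
```

Run:
```python
from h import *
np.set_printoptions(precision=4,suppress=True)
c=capture('wrist');cv2.imwrite('pics/w6.png',c['pixels'][:,:,::-1]);np.save('w6.npy',c,allow_pickle=True)
s=read_state();print(s['position'],s['force'],s['opening'],s['time_s'])
for b in blobs(c,'red')[:4]:
    p=np.argwhere(b[2])[:,::-1];P=onz(c,p,.072)[:,:2];u,s_,v=np.linalg.svd(P-P.mean(0));print('red',b[0],b[1],P.mean(0),np.degrees(np.arctan2(v[0,1],v[0,0])))
c=capture('top');cv2.imwrite('pics/t6.png',cv2.resize(c['pixels'][200:310,90:260],None,fx=4,fy=4)[:,:,::-1])
```

```text
[ 0.5991 -0.0413  0.1847] [-0.6929 -0.018  -0.7753] 0.5071788323674594 7.45
red 1317 [190.8778 173.9332] [ 0.5107 -0.1059] -99.91235269308952
red 228 [324.1272 169.9781] [ 0.553  -0.0151] -25.958669352551293
```

View pics/w6.png

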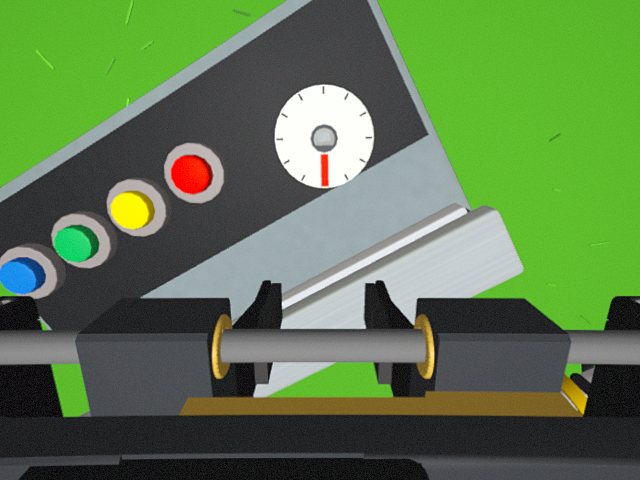

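View pics/t6.png

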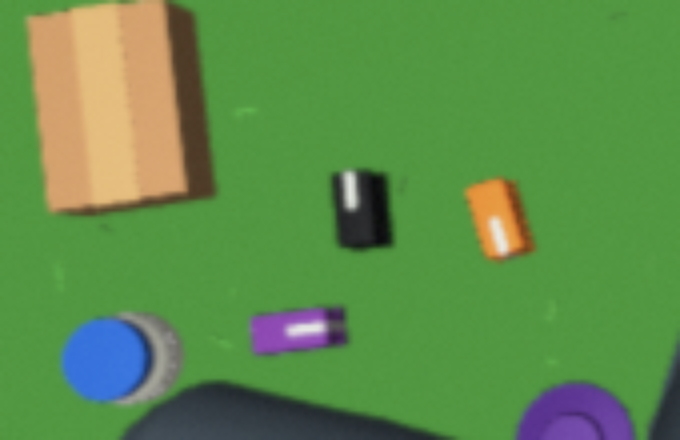

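The wrist view shows the dial at (324,136) with its red line straight down, along tool −y, and the shaft's flat on that side. The top view shows the black knob at (360,210) in the zoom, with its nose up (+x) and turned a few degrees.

Run:
```python
from h import *
np.set_printoptions(precision=4,suppress=True)
c=np.load('w6.npy',allow_pickle=True).item()
px=c['pixels'].astype(int);m=np.zeros((480,640),np.uint8);s=(slice(75,195),slice(265,385));m[s]=(px[s].min(2)>200)
h=cv2.convexHull(np.argwhere(m)[:,::-1].astype(np.int32));f=cv2.fitEllipse(h);P=onz(c,[f[0]],.072);print(f,P)
r=onz(c,[[324.1,170]],.0725)-P;print('ang',np.degrees(np.arctan2(r[0,1],r[0,0])))
# shaft tip: print proj of predicted
for q in([.533,-.005,.098],[*P[0,:2],.098]): print(proj(c,q))
im=cv2.resize(c['pixels'][80:200,260:390],None,fx=5,fy=5,interpolation=cv2.INTER_CUBIC);cv2.imwrite('pics/w6z.png',im[:,:,::-1])
# knob in top and side
for n,bx in(('top',(170,192,238,266)),('side',(278,308,350,375))):
    c=capture(n);px=c['pixels'].astype(int);s=(slice(bx[2],bx[3]),slice(bx[0],bx[1]))
    m=np.zeros((480,640),bool);m[s]=px[s].max(2)<70; print(n,m.sum(),onz(c,[np.argwhere(m)[:,::-1].mean(0)],.025))
    w=np.zeros((480,640),bool);w[s]=px[s].min(2)>120;p=np.argwhere(w)[:,::-1];print('white',len(p),onz(c,p,.044).mean(0))
```

```text
((323.7739562988281, 135.9222869873047), (98.43727111816406, 102.88485717773438), 0.3723007142543793) [[ 0.5309 -0.0044  0.072 ]]
ang -26.113070407169293
[[324.3984 139.6864]]
[[323.8604 136.3315]]
top 199 [[0.4903 0.3435 0.025 ]]
white 28 [0.505  0.3482 0.044 ]
side 296 [[0.4908 0.3504 0.025 ]]
white 31 [0.5055 0.3482 0.044 ]
```

View pics/w6z.png

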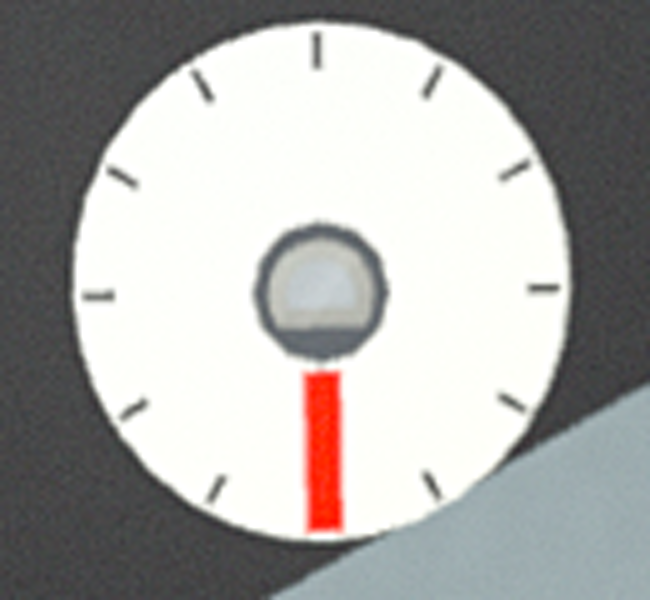

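Request:
{"method": "play_rows", "body": {
  "rows": [
    [[0,0.205,0.337,-31,0,0,0.087],[0,0.205,0.337,-31,0,0,0.087],[0,0.205,0.337,-31,0,0,0.087],[0,0.205,0.337,-31,0,0,0.087],[0,0.205,0.337,-31,0,0,0.087],[0,0.205,0.337,-31,0,0,0.087],[0,0.205,0.337,-31,0,0,0.087],[0,0.205,0.337,-31,0,0,0.087],[0,0.205,0.337,-31,0,0,0.087],[0,0.205,0.337,-31,0,0,0.087],[0,0.205,0.337,-31,0,0,0.087],[0,0.205,0.337,-31,0,0,0.087]]
  ]
}}

```text
time_s: 8.8
position: [0.5693, 0.3508, 0.1849]
tcp_rot: [[-0.001, -0.998, -0.07], [-0.001, -0.07, 0.998], [-1.0, 0.001, -0.001]]
force: [0.4, 1.1, -0.7]
opening: 1.0
```

Run:
```python
from h import *
np.set_printoptions(precision=4,suppress=True)
c=capture('side')
c=capture('wrist');cv2.imwrite('pics/w7.png',c['pixels'][:,:,::-1]);np.save('w7.npy',c,allow_pickle=True)
s=read_state();print(s['position'],s['force'],s['opening'],s['time_s'],s['joint_positions'],s['tcp_rot'])
```

```text
[0.5694 0.3513 0.185 ] [ 1.3582 -0.0028 -0.6366] 1.0030223225631036 8.9 [ 22.1245  35.9449  77.3541  -0.009   66.7133 -71.9286] [[-0.0001 -0.9975 -0.0707]
 [-0.0002 -0.0707  0.9975]
 [-1.      0.0002 -0.0002]]
```

View pics/w7.png

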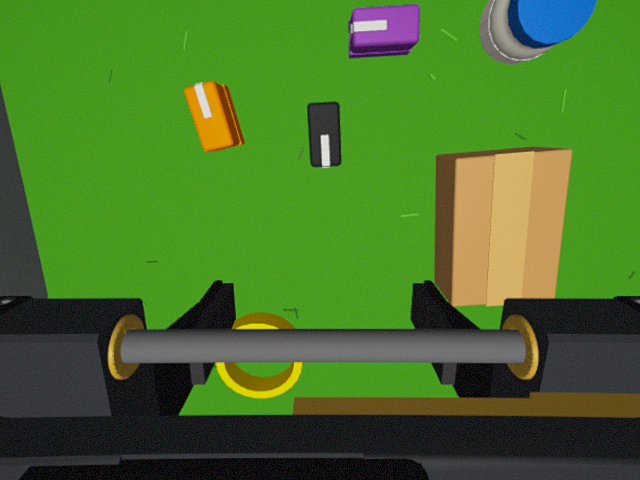

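The wrist view shows the black knob at (324,134), nose downwards in the image, almost aligned with the tool. The tape, carton, decoys and jar are all clear of it.

Run:
```python
from h import *
np.set_printoptions(precision=4,suppress=True)
c=np.load('w7.npy',allow_pickle=True).item()
s=(slice(90,180),slice(295,355));px=c['pixels'][s].astype(int)
m=(px.max(2)<60)|(px.min(2)>180)
n,l,st,ce=cv2.connectedComponentsWithStats(m.astype(np.uint8));i=1+st[1:,4].argmax()
pts=np.argwhere(l==i)[:,::-1]+[295,90]+0.0
W=onz(c,pts,.044)[:,:2]
r=cv2.minAreaRect((W*1000).astype(np.float32));print(r,W.mean(0))
w=np.argwhere(px.min(2)>180)[:,::-1]+[295,90];Q=onz(c,w,.044)[:,:2];u,S,v=np.linalg.svd(Q-Q.mean(0));print('white',Q.mean(0),np.degrees(np.arctan2(v[0,1],v[0,0])))
R=read_state();T=np.array(R['tcp_rot']);o=np.array(R['position'])
C=np.array([r[0][0]/1000,r[0][1]/1000,.044])
print('rel tool',T.T@(C-o))
u,S,v=np.linalg.svd(W-W.mean(0));print('knob ang',np.degrees(np.arctan2(v[0,1],v[0,0])),'tool z ang',np.degrees(np.arctan2(T[1,2],T[0,2])))
cv2.imwrite('pics/w7z.png',cv2.resize(c['pixels'][s],None,fx=6,fy=6,interpolation=cv2.INTER_CUBIC)[:,:,::-1])
```

```text
((492.1439208984375, 347.6939697265625), (48.56684875488281, 24.835235595703125), 7.128596782684326) [0.49   0.3477]
white [0.5039 0.3489] 6.616827117170281
rel tool [0.1411 0.0772 0.0019]
knob ang 7.485764605044848 tool z ang 94.05660825247111
```

View pics/w7z.png

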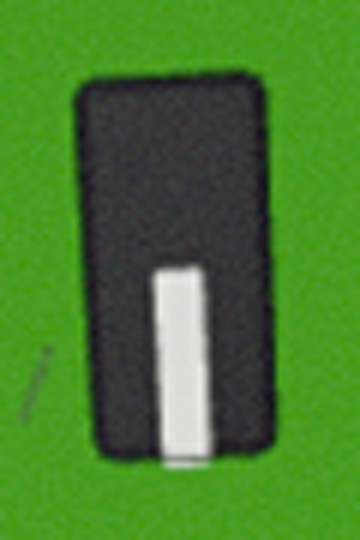

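Request:
{"method": "play_rows", "body": {
  "rows": [
    [[0.0,0.04,0.002,-3,0,0,0.06],[0.02,0.0775,0.002,-3,0,0,0.06],[0.06,0.0775,0.002,-3,0,0,0.06],[0.1,0.0775,0.002,-3,0,0,0.06],[0.12,0.0775,0.002,-3,0,0,0.06],[0.12,0.0775,0.002,-3,0,0,0.06]]
  ]
}}

```text
time_s: 9.5
position: [0.4894, 0.3474, 0.062]
tcp_rot: [[-0.006, -0.992, -0.124], [-0.003, -0.124, 0.992], [-1.0, 0.007, -0.002]]
force: [-0.3, -0.6, 0.7]
opening: 0.7
```

Run:
```python
from h import *
np.set_printoptions(precision=4,suppress=True)
c=capture('wrist');cv2.imwrite('pics/w8.png',c['pixels'][:,:,::-1])
s=read_state();print(s['position'],s['opening'])
c=capture('side');cv2.imwrite('pics/s8.png',cv2.resize(c['pixels'][290:450,220:420],None,fx=3.5,fy=3.5)[:,:,::-1])
```

```text
[0.4908 0.3482 0.0639] 0.6966756870060419
```

View pics/w8.png

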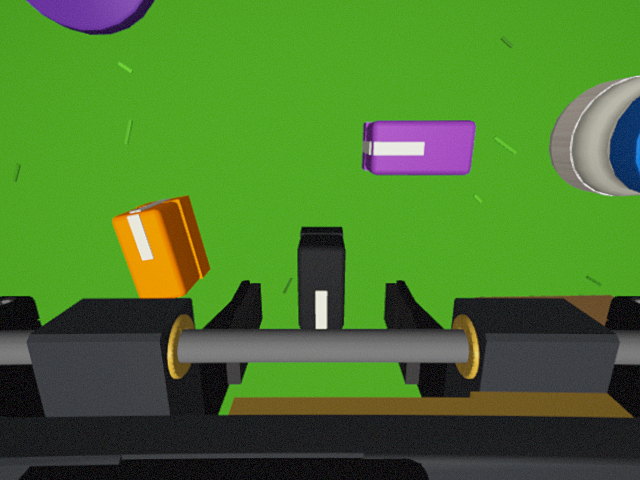

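View pics/s8.png

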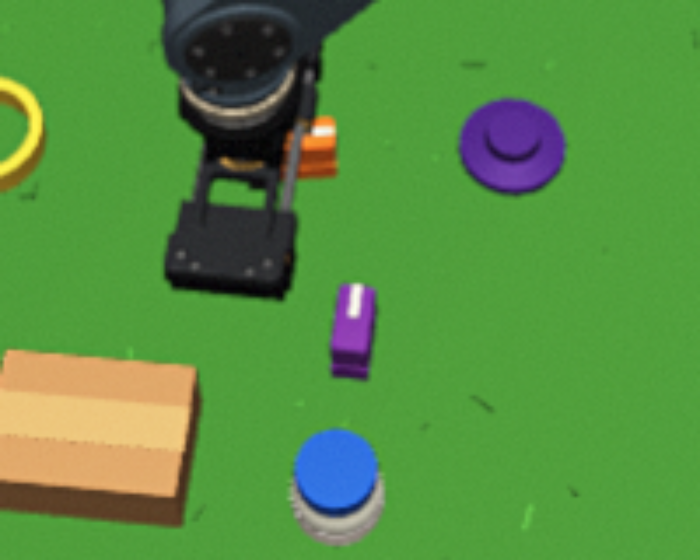

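The knob is centred between the open fingers (321,280), and the orange decoy and the carton are clear. I descend and grip.

Request:
{"method": "play_rows", "body": {
  "rows": [
    [[0.03,0,0,0,0,0,0.06],[0.05,0,0,0,0,0,0.06],[0.057,0,0,0,0,0,0.06],[0.057,0,0,0,0,0,0.06],[0.057,0,0,0,0,0,0.04],[0.057,0,0,0,0,0,0.0],[0.057,0,0,0,0,0,0.0],[0.057,0,0,0,0,0,0.0],[0.057,0,0,0,0,0,0.0],[0.057,0,0,0,0,0,0.0],[0.057,0,0,0,0,0,0.0]]
  ]
}}

```text
time_s: 10.7
position: [0.4915, 0.3493, 0.0083]
tcp_rot: [[0.0, -0.992, -0.125], [0.0, -0.125, 0.992], [-1.0, -0.0, 0.0]]
force: [-1.2, -0.7, 3.0]
opening: 0.297
```

The opening is 25.8 mm, so the knob is gripped. I lift it and carry it to above the shaft, turning it −33.4° about vertical.

Request:
{"method": "play_rows", "body": {
  "rows": [
    [[-0.03,0,0,0,0,0,0.0],[-0.07,0,0,0,0,0,0.0],[-0.11,0,0,0,0,0,0.0],[-0.15,0,-0.03,5,0,0,0.0],[-0.17,0.002,-0.08,13,0,0,0.0],[-0.17,0.004,-0.13,20,0,0,0.0],[-0.17,0.004,-0.18,28,0,0,0.0],[-0.17,0.004,-0.23,33.4,0,0,0.0],[-0.17,0.004,-0.28,33.4,0,0,0.0],[-0.15,0.004,-0.33,33.4,0,0,0.0],[-0.14,0.004,-0.356,33.4,0,0,0.0],[-0.14,0.004,-0.356,33.4,0,0,0.0]]
  ]
}}

```text
time_s: 11.9
position: [0.5319, -0.0084, 0.1463]
tcp_rot: [[-0.002, -0.895, 0.447], [-0.001, 0.447, 0.895], [-1.0, 0.002, -0.001]]
force: [0.1, 0.7, -0.4]
opening: 0.298
```

Run:
```python
from h import *
np.set_printoptions(precision=4,suppress=True)
for n,b in(('side',(220,140,400,275)),('top',(250,170,430,300))):
    c=capture(n);np.save(n+'9.npy',c,allow_pickle=True);cv2.imwrite(f'pics/{n}9.png',cv2.resize(c['pixels'][b[1]:b[3],b[0]:b[2]],None,fx=4,fy=4,interpolation=cv2.INTER_CUBIC)[:,:,::-1])
c=capture('wrist');cv2.imwrite('pics/w9.png',c['pixels'][:,:,::-1]);np.save('w9.npy',c,allow_pickle=True)
s=read_state();print(s['time_s'],s['position'],s['opening'],s['force'],s['tcp_rot'])
```

```text
12.05 [ 0.5315 -0.0039  0.1478] 0.29728997681321434 [ 0.8601  0.2604 -1.3147] [[-0.0009 -0.897   0.442 ]
 [ 0.0007  0.442   0.897 ]
 [-1.      0.0011  0.0002]]
```

View pics/side9.png

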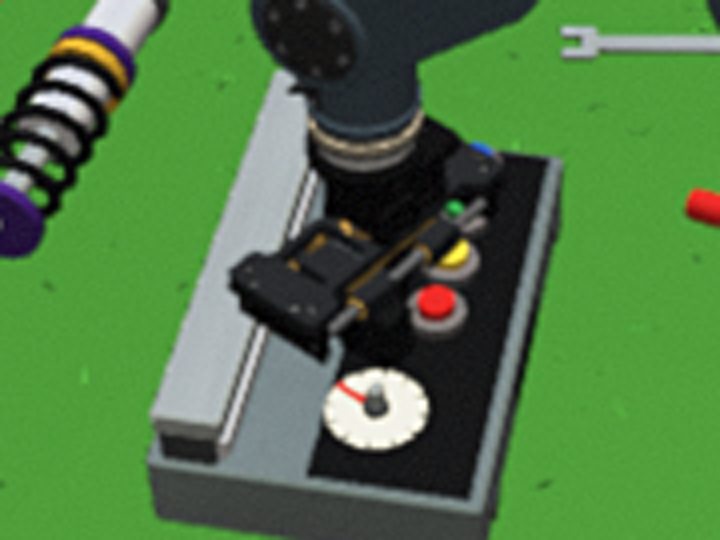

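View pics/w9.png

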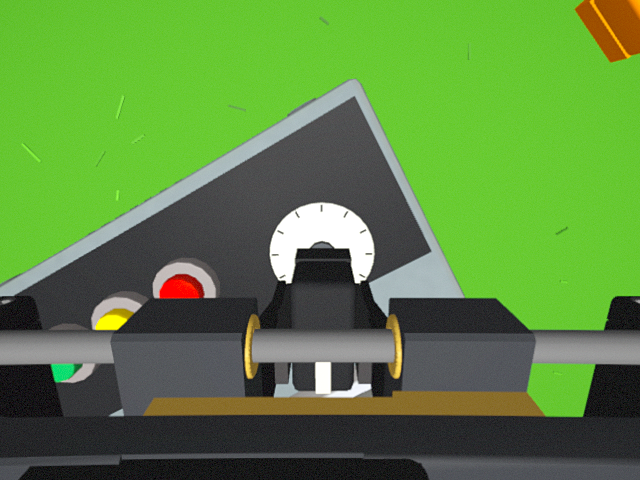

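The side view shows the knob held above and behind the dial's line of sight. The wrist view shows the knob at (323,320), with its rear edges at rows 248–262, and the dial and shaft behind it at (322,245). I compare this with a projected model to get the knob's offset in the grip and the shaft's position from the same camera.

Run:
```python
from h import *
np.set_printoptions(precision=4,suppress=True)
c=np.load('w9.npy',allow_pickle=True).item();s=read_state();T=np.array(s['tcp_rot']);o=np.array(s['position'])
im=c['pixels'].copy()
n=-T[:,1];n[2]=0;n/=np.linalg.norm(n);l=np.array([-n[1],n[0],0]);zb=o[2]-.0083
for y in(-.013,.013):
  for x in(-.025,.025):
    for z in(0,.044):
      print(x,y,z,proj(c,[*(o+n*x+l*y)[:2],zb+z])[0])
print('wl',proj(c,[*o[:2],zb+.044]),proj(c,[*(o+n*.025)[:2],zb+.044]))
# dial ellipse: white pixels
px=c['pixels'].astype(int);m=np.zeros((480,640),np.uint8);q=(slice(195,290),slice(262,385));m[q]=px[q].min(2)>200
N,L,st,ce=cv2.connectedComponentsWithStats(m);i=1+st[1:,4].argmax();print(st[i])
p=np.argwhere(L==i)[:,::-1]
# outer boundary: for each column topmost row
e=np.array([(x,p[p[:,0]==x][:,1].min()) for x in np.unique(p[:,0])],float)
W=onz(c,e,.072)[:,:2]
from scipy.optimize import least_squares
f=least_squares(lambda a:np.linalg.norm(W-a,axis=1)-.036,[.532,-.005],loss='soft_l1',f_scale=.0005);print('dial',f.x,'rms',np.std(f.fun))
d=np.r_[f.x,0]-np.r_[o[:2],0];print('rel tool y,z',T[:,1]@d,T[:,2]@d)
cv2.imwrite('pics/w9z.png',cv2.resize(c['pixels'][195:400,255:390],None,fx=3,fy=3,interpolation=cv2.INTER_CUBIC)[:,:,::-1])
```

```text
-0.025 -0.013 0 [296.3575 247.4347]
-0.025 -0.013 0.044 [288.284  282.7743]
0.025 -0.013 0 [298.4314 336.6119]
0.025 -0.013 0.044 [291.6304 393.8959]
-0.025 0.013 0 [348.8425 247.3443]
-0.025 0.013 0.044 [356.9578 282.6559]
0.025 0.013 0 [347.0947 336.528 ]
0.025 0.013 0.044 [354.0254 393.7884]
wl [[322.7294 340.8612]] [[322.8279 393.8136]]
[ 270  203  104   80 4675]
dial [ 0.5325 -0.0052] rms 0.00016492270705876895
rel tool y,z -0.001453508931636951 -0.0007448219692477206
```

View pics/w9z.png

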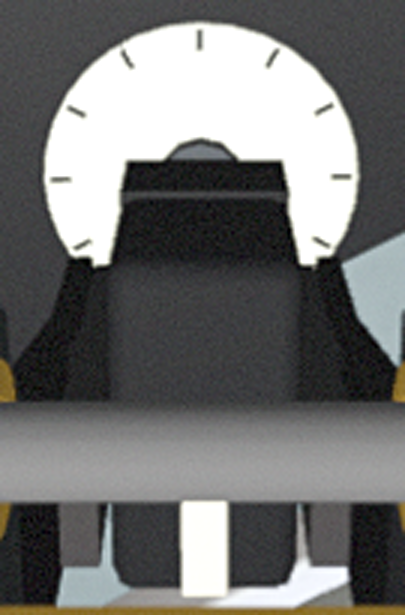

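The projected model matches to about 0.5 mm. The nose angle is −26.2° and the dial line −26.1°, so I only need small shifts of y −1.3 mm and z −0.7 mm. I lower the knob to just above the tip, then a little way on.

Request:
{"method": "play_rows", "body": {
  "rows": [
    [[0.0,-0.0013,-0.0007,0,0,0,0.0],[0.02,-0.0013,-0.0007,0,0,0,0.0],[0.035,-0.0013,-0.0007,0,0,0,0.0],[0.039,-0.0013,-0.0007,0,0,0,0.0],[0.042,-0.0013,-0.0007,0,0,0,0.0],[0.045,-0.0013,-0.0007,0,0,0,0.0],[0.045,-0.0013,-0.0007,0,0,0,0.0],[0.045,-0.0013,-0.0007,0,0,0,0.0]]
  ]
}}

```text
time_s: 12.85
position: [0.5332, -0.0056, 0.1034]
tcp_rot: [[0.001, -0.897, 0.441], [-0.0, 0.441, 0.897], [-1.0, -0.001, 0.0]]
force: [-0.5, 0.0, -0.7]
opening: 0.303
```

Run:
```python
from h import *
np.set_printoptions(precision=4,suppress=True)
s=read_state();print(s['time_s'],s['position'],s['opening'],s['force'],s['moment'],s['tcp_rot'])
```

```text
12.85 [ 0.5332 -0.0056  0.1034] 0.30281443404179803 [-0.4696  0.0057 -0.7358] [-0.0285 -0.0393  0.0166] [[ 0.001  -0.8973  0.4414]
 [-0.0002  0.4414  0.8973]
 [-1.     -0.001   0.0003]]
```

There is no force with the tip 3 mm inside the bore. I continue down.

Request:
{"method": "play_rows", "body": {
  "rows": [
    [[0.003,0,0,0,0,0,0.0],[0.006,0,0,0,0,0,0.0],[0.009,0,0,0,0,0,0.0],[0.011,0,0,0,0,0,0.0],[0.011,0,0,0,0,0,0.0],[0.011,0,0,0,0,0,0.0]]
  ]
}}

```text
time_s: 13.45
position: [0.5329, -0.0056, 0.0918]
tcp_rot: [[-0.0, -0.897, 0.442], [0.0, 0.442, 0.897], [-1.0, 0.0, -0.0]]
force: [-0.2, 0.2, -0.7]
opening: 0.295
```

Request:
{"method": "play_rows", "body": {
  "rows": [
    [[0.0015,0,0,0,0,0,0.0],[0.003,0,0,0,0,0,0.0],[0.0045,0,0,0,0,0,0.0],[0.0055,0,0,0,0,0,0.0],[0.0065,0,0,0,0,0,0.0],[0.0065,0,0,0,0,0,0.0],[0.0065,0,0,0,0,0,0.0]]
  ]
}}

```text
time_s: 14.15
position: [0.533, -0.0056, 0.0863]
tcp_rot: [[0.001, -0.897, 0.441], [-0.0, 0.441, 0.897], [-1.0, -0.001, 0.0]]
force: [-1.8, 1.0, 7.6]
opening: 0.295
```

Run:
```python
from h import *
np.set_printoptions(precision=4,suppress=True)
c=capture('wrist');cv2.imwrite('pics/w10.png',c['pixels'][:,:,::-1])
c=capture('side');cv2.imwrite('pics/s10.png',cv2.resize(c['pixels'][140:275,220:400],None,fx=4,fy=4,interpolation=cv2.INTER_CUBIC)[:,:,::-1])
s=read_state();print(s['time_s'],s['position'],s['opening'],s['force'],s['tcp_rot'])
```

```text
14.25 [ 0.5331 -0.0057  0.0863] 0.2936003300364392 [-1.7707  0.2024  7.913 ] [[ 0.0008 -0.8973  0.4415]
 [-0.0003  0.4415  0.8973]
 [-1.     -0.0009  0.0001]]
```

View pics/w10.png

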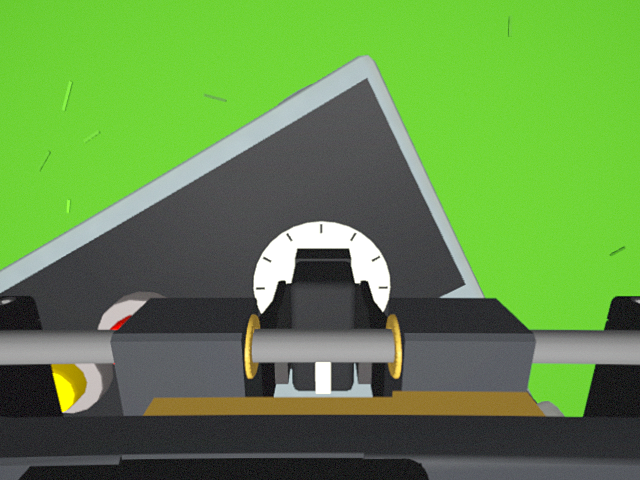

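View pics/s10.png

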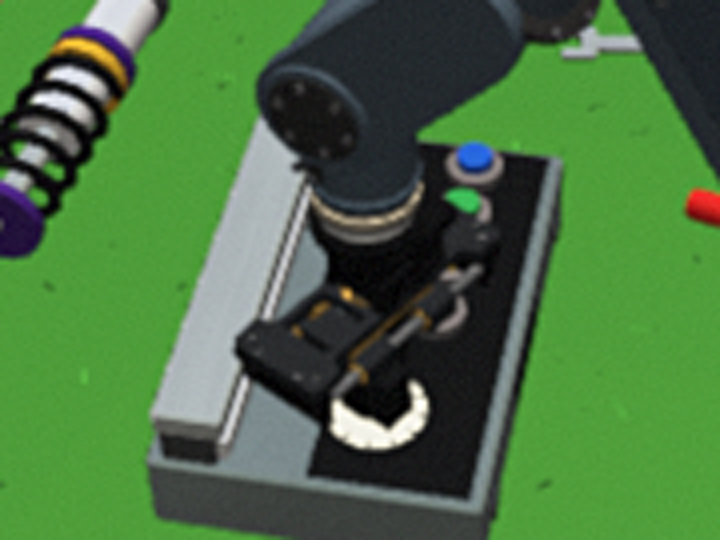

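The force is about 8.6 N after baseline correction. TCP height puts the shaft about 4 mm in, and spring force about 3.7 mm. The knob has not moved in the grip: its rear edge is still at rows 248–262 and its line still points along the dial's. The gripper is nowhere near pressing a key. I hand in.

```bash
python3 -c "
from rig import *
print(hand_in());s=read_state();print(s['time_s'],s['position'],s['force'],s['opening'])"
```

```text
the job is handed in; nothing more can be done
None
the job is handed in; nothing more can be done
```

I pressed the green, yellow and blue keys in that order, put the black knob on the shaft line to line, and handed in at about 14.3 s. The arm is still gripping the knob and pressing it in. No verdict was reported.

- **Keys:** each key was pressed to its stop at about 9–11 N and released before the next. The red key was never touched.
- **Knob angle:** the nose sits at −26.2° and the dial's red line at −26.1°.
- **Fit:** the knob slid on with no noticeable force until it met the shaft's spring.
- **Final push:** about 8.6 N. The shaft is in by about 4 mm judged from the tool height, or about 3.7 mm judged from the spring force; more than 2 mm is needed.
- **Grip:** the opening is 25.5–25.8 mm, and the last wrist picture shows no slip.
- **Disagreements:** the cameras differed by 2–3 mm on the key and shaft positions, so I set the final alignment from the wrist camera. The trained networks were unreliable on the keys, so I found those by colour instead.
- **Not checked at the end:** I did not re-measure the other bench items. No unexpected contact force showed, and I kept the gripper clear of them.

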